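# Tighten the compression nut on the bottle filler

### The arm

A 6-joint arm with a two-finger parallel gripper is mounted at the origin on the work surface. World frame = base frame: x ahead of the robot, y to its left, z up, the work surface at z = 0. Lengths are in m, angles in degrees, forces in N, time in s.
With the tool pointing down it reaches from about 0.275 to 0.75 m from the base axis. Payload 10.2 kg.
Tool frame: the origin (TCP) lies at the very end of the fingers, on their centre line; the grasp point (between the pads) lies 19 mm behind it (manip.pinch_z is the distance from the TCP to the grasp point, in m); z points along the fingers, y is the line along which they close (so a half turn about z gives the same grasp; the last joint's range is limited). The gripper opens to 85 mm and grips with 20 to 120 N. Pads are 22 mm wide; open, the fingers measure 114 mm over their backs; the gripper's body (76 mm by 85 mm) begins 54 mm behind the grasp point. The pads swing forward as they close: fully open they stand 13 mm farther back than shut.
Start: joints at [58.361, 17.928, 85.812, -0, 76.261, -12.8], TCP at [0.17, 0.497, 0.231] pointing down, gripper open.
Joint ranges: [-168.41, 168.41], [-55.51, 124.54], [10.69, 146.95], [-70.63, 250.63], [1, 178], [-165.06, 165.06]. Speed limits (degrees/s): [136.94, 136.94, 172.46, 180, 180, 180].

### API

Orientations are given as a 3x3 rotation matrix whose columns are the frame's x, y, z axes.
In Python, from workcell import manip gives the robot as it stands. The module is installed in compiled form; this text tells all that it offers.
- The arm moves only by the tool move_arm, never from a script. Its argument "series" is a list of rows, each a list of 6 numbers: the shift along the tool's x, y, z in cm, then the turn, a rotation vector about the tool's x, y, z in degrees. In form: [[dx, dy, dz, ax, ay, az], ...]. A call has 1 to 8 rows; each row shifts and turns the commanded pose from where the row before left it, along the tool's axes as they then stand; what a row does not reach is not made up. A row lasts 1/10 s, in which the tool goes at most 50 mm and 8.59 degrees, less where a joint would pass 70% of its speed; a pose out of reach is approached as far as the arm can. A call is refused whole if a number of a shift passes 5 or a number of a turn 8.59, either way. A call with a gripper value outside its range is refused whole. "jaw" is the finger opening in cm, from 0 to 8.54, set as the call begins (left out, the last holds). The fingers move at their own pace and stop on an object; "newtons" is the grip in N (left out, the last holds). Time passes only in rows, so rows that do not move let the fingers close. It gives the time, the measured TCP pose, the force, the opening and the grip force at its end, in the units of the state.
- manip.get_obs(): the state, without advancing time (a new reading comes with each control period).
- manip.grab_frame(name): name is "scene" or "top"; returns a dict with "pixels" (400x640x3 uint8, red, green, blue), "camera_matrix" (3x3 intrinsics, pixels), "pose" (4x4, takes a point from camera to world coordinates). Camera axes: x right, y down, z forward; pixel columns grow to the right and rows downward; lengths in m; the calibration is good to about 2 mm. A picture is of the moment at which its call begins. There is no depth.
- manip.sign_off(): hands the job in; it is judged then, once.
The state is a dict: "time_s": time; "q": joint angles; "qvel": joint speeds; "joint_efforts": joint torques, N m; "tool_pos": TCP position; "ee_rot": TCP orientation; "force": force on the tool from outside, world axes, zero at the start; "wrist_torque": the same for the moment, N m; "width": finger opening in m; "gripper_force": force on a finger pad.
Only numpy, scipy, OpenCV 4.12 (cv2) and the standard library are available. Lean on these libraries where they do the work, as an engineer would, in place of code of your own. Each camera call takes 0.05 s, during which the arm holds its last target. There are 200 camera calls.

### The job

Run the brass compression nut on the filler's fitting clockwise with the gripper until it is just finger-tight, and no further. Then lower the large end of the ring wrench gently over the nut and turn the nut one more flat (60 degrees past finger-tight) with it, without pressing hard on the flange or the tube. Finally lift the wrench off, leaving the nut tight, and lay it flat on the bench clear of the fitting; leave the bottles and the tin where they stand.

Things in the scene. Friction and masses are not known exactly. Their poses are not given: they have to be found in the camera images.
- nut (a point): Centre of the brass hexagonal compression nut, half-way up: 30 mm across flats, 20 mm tall (its top 3 mm narrows to 27.5 mm), axis upright, on the filler's fixed fitting; neither rises nor sinks. x points out through the middle of one flat (dark dash on its top) and turns with the nut; z up.
- flange: Fixed round steel flange under the nut, origin at the centre of its top, 46 mm in diameter, 1 mm below the nut's underside and 48 mm above the bench; it stops the ring from dropping further. Below it an aluminium block, 100 x 100 mm, 36 mm tall, with pipes leaving at +x (to 160 mm out) and +y of this frame, up to 41 mm high
- nut_run (a joint): Turn of the loose nut on its thread, rad, growing clockwise seen from above (tightening), zero arbitrary. It turns freely (under 0.05 N m), comes finger-tight at a firm stop to be felt, within 1.05 rad (60 degrees) of the start, and this value then grows no more; forcing it further takes about 0.65 N m. Turned anticlockwise, it comes loose again
- nut_extra (a joint): Turn of the nut beyond finger-tight, rad, growing clockwise; 0 until the nut is forced past finger-tight, and it never runs back by itself. One flat is 1.05 rad
- wrench_grip (a point): Centre of the handle of the loose steel double-ended offset ring wrench lying flat on the bench (0.15 to 0.24 kg, balanced about here). The handle is 106 mm long, 16 mm wide, 10 mm thick, its middle 27 mm above the underside of the rings. x runs along the wrench towards the large ring, z up
- wrench_ring (a point): Centre of the large ring's hexagonal hole, 90 mm along +x from wrench_grip and 20 mm lower, half-way up the ring: hole 32 mm across flats, right through; ring 14 mm tall, 44 to 50 mm over it. x points away from the handle, through the middle of a flat of the hole. On the nut it has about 10 degrees of play each way. The other end is smaller (24 mm) and does not fit
- bottle_a: Green glass wine bottle, standing, 75 mm in diameter, 300 mm tall; origin at the centre of its underside
- bottle_b: Another such green wine bottle
- tin: Closed tin, 68 mm in diameter, 100 mm tall; origin at the centre of its underside
- tube: Fixed thin-walled steel tube stub, 16 mm in diameter, standing up through the nut and on its axis; origin at the centre of its top, 36 mm above the flange and 15 mm above the nut's top; z up. Easily bent

How it is judged:
By the outcome, as a careful person would: the job done as asked, in the order asked, and still so for the second after the job is handed in, with the robot touching nothing.
It also fails if it takes over 72 s, if anything falls off the work surface, if the arm or the gripper's body presses on something with over 40 N, if the wrist force passes 120 N, or if a joint passes its speed limit or range.

## Working session

There is one attempt and no reset: what is moved stays moved. The work goes in short steps, Python scripts to look and compute and a tool call to move; the robot and the scene stay as the last step left them, time stands still between calls to the robot, and variables do not carry over. Pictures are saved under pics/ and viewed, at most 13 in all, crops included, and the job is handed in when it is done.

Besides the shell and the picture viewer there is one more tool, called after "Emit:" as name(argument=value, ...) on one line, values as JSON. move_arm: Moves the arm, as the interface text tells. Its arguments: {"type":"object","properties":{"series":{"type":"array","items":{"type":"array","items":{"type":"number"}}},"jaw":{"type":"number"},"newtons":{"type":"number"}},"required":["series"]}

```bash
mkdir -p pics
python3 - <<'E'
from workcell import manip
import cv2,numpy as np
for n in ("scene","top"):
    f=manip.grab_frame(n); cv2.imwrite(f"pics/{n}0.png",f["pixels"][:,:,::-1]); print(n,f["camera_matrix"].round(1).tolist(),f["pose"].round(4).tolist())
o=manip.get_obs(); print(o)
E
```

```text
scene [[397.4, 0.0, 320.6], [0.0, 397.4, 196.7], [0.0, 0.0, 1.0]] [[0.1364, 0.646, -0.751, 1.169], [0.9905, -0.078, 0.1129, -0.1113], [0.0143, -0.7593, -0.6506, 0.6891], [0.0, 0.0, 0.0, 1.0]]
top [[436.3, 0.0, 320.3], [0.0, 436.3, 204.7], [0.0, 0.0, 1.0]] [[-0.0191, -0.9972, 0.0727, 0.3893], [-0.9994, 0.0211, 0.0276, -0.0147], [-0.029, -0.0721, -0.997, 1.2409], [0.0, 0.0, 0.0, 1.0]]
{'time_s': 0.1, 'q': array([ 5.83630533e+01,  1.79531309e+01,  8.58477048e+01,  1.80838878e-03,
        7.62611215e+01, -1.28007240e+01]), 'qvel': array([ 0.04818558, -0.14044683, -0.19680894, -0.03099068, -0.01695204,
        0.06196203]), 'joint_efforts': array([ 2.16815584e-03, -4.12896466e+01, -2.60141730e+01, -1.40309826e-04,
        2.97531456e-03, -2.26300966e-05]), 'tool_pos': array([0.16939771, 0.49668971, 0.23083288]), 'ee_rot': array([[-9.46442827e-01,  3.22870907e-01, -5.93312508e-04],
       [ 3.22871339e-01,  9.46442434e-01, -9.04573308e-04],
       [ 2.69475730e-04, -1.04769052e-03, -9.99999415e-01]]), 'force': array([0.56637652, 0.25477644, 0.33596868]), 'wrist_torque': array([ 0.05637588, -0.01671599,  0.00562182]), 'gripper_force': 0.0, 'width': 0.08544011159199244}
```

View pics/scene0.png

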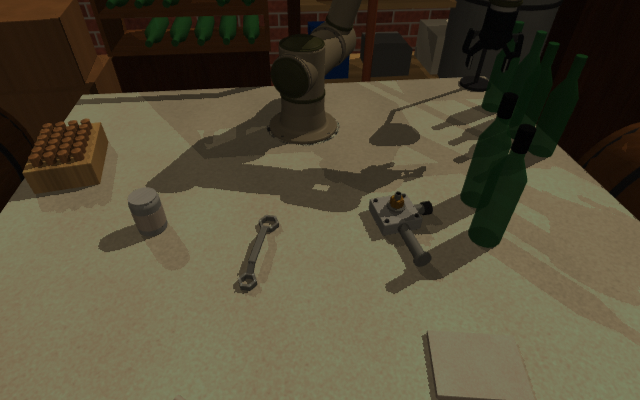

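View pics/top0.png

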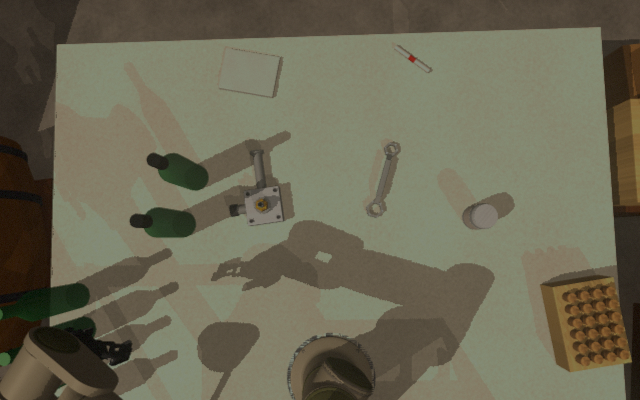

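The scene shows the fitting at about (397,205), the wrench from (269,222) to (247,282), the tin and two bottles beside the fitting. In the top view the nut is at about (263,204), the wrench rings at about (375,209) and (392,148). I'll zoom in on both.

```bash
cat > h.py <<'E'
from workcell import manip
import cv2,numpy as np
def ray(f,u,v,z):
    K,P=f["camera_matrix"],f["pose"]; d=P[:3,:3]@np.linalg.solve(K,[u,v,1]); c=P[:3,3]
    return (c+d*(z-c[2])/d[2]).round(4)
def proj(f,p):
    K,P=f["camera_matrix"],f["pose"]; q=K@(P[:3,:3].T@(np.array(p)-P[:3,3])); return (q[:2]/q[2]).round(1)
def crop(f,u0,v0,w,h,s):
    c=f["pixels"][v0:v0+h,u0:u0+w,::-1].copy(); c=cv2.resize(c,None,fx=s,fy=s,interpolation=cv2.INTER_CUBIC)
    return cv2.convertScaleAbs(c,alpha=1.5,beta=10)
def yaw(o): R=o["ee_rot"]; return np.degrees(np.arctan2(R[1,1],R[0,1]))
E
python3 - <<'E'
from h import *
t=manip.grab_frame("top"); s=manip.grab_frame("scene")
a=np.hstack([crop(t,235,180,50,50,8),crop(t,355,135,50,50,8)[:, :]]) 
b=np.hstack([crop(s,375,185,50,25,8),crop(t,355,180,50,25,8)])
cv2.imwrite("pics/z1.png",np.vstack([a,b]))
for (u,v,z) in [(263,204,.069),(263,204,.049),(375,209,.007),(392,148,.007)]: print(ray(t,u,v,z))
for (u,v,z) in [(397,203,.069),(269,222,.007),(247,282,.007)]: print(ray(s,u,v,z))
E
```

```text
[0.4799 0.1726 0.069 ]
[0.4815 0.1758 0.049 ]
[ 0.4638 -0.1349  0.007 ]
[ 0.6369 -0.1881  0.007 ]
[0.4975 0.1725 0.069 ]
[ 0.4608 -0.1315  0.007 ]
[ 0.6361 -0.1843  0.007 ]
```

View pics/z1.png

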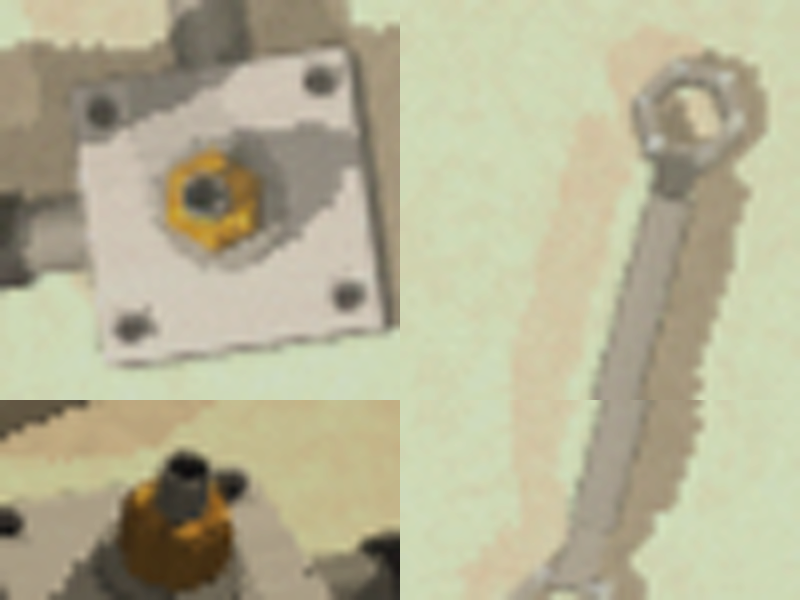

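Crop: tube top at about (260.9,204.4) in the top view and (398.5,193.5) in the scene view; the hexagon's flats face left and right in the top image. I'll triangulate and compare the two rings.

Run:
```python
from h import *
t=manip.grab_frame("top"); s=manip.grab_frame("scene")
print("tube",ray(t,260.9,204.4,.084),ray(s,398.5,193.5,.084), "nuttop",ray(t,261.7,205,.069))
print("block corners z36:")
for c in [(82,90),(345,48),(385,327),(105,362)]: print(ray(t,235+c[0]/8,180+c[1]/8,.036))
print("hexverts", [ (ray(t,235+a/8,180+b/8,.066)[:2]*1000).round(0).tolist() for a,b in [(213,150),(215,250),(167,200),(262,200)]])
for n,p in dict(a=(205,176),b=(192,224)).items(): print(n,ray(t,*p,0))
a=crop(t,358,195,35,30,10);b=crop(t,375,133,35,30,10)
c=crop(s,250,210,35,30,10);d=crop(s,230,266,35,30,10)
cv2.imwrite("pics/z2.png",np.vstack([np.hstack([a,b]),np.hstack([c,d])])[:600,:800])
```

```text
tube [0.4778 0.1759 0.084 ] [0.481  0.1788 0.084 ] nuttop [0.4773 0.1762 0.069 ]
block corners z36:
[0.5192 0.2273 0.036 ]
[0.5319 0.1351 0.036 ]
[0.4344 0.1224 0.036 ]
[0.4242 0.2199 0.036 ]
hexverts [[494.0, 177.0], [460.0, 176.0], [478.0, 192.0], [477.0, 160.0]]
a [0.5699 0.3511 0.    ]
b [0.4321 0.3886 0.    ]
```

View pics/z2.png

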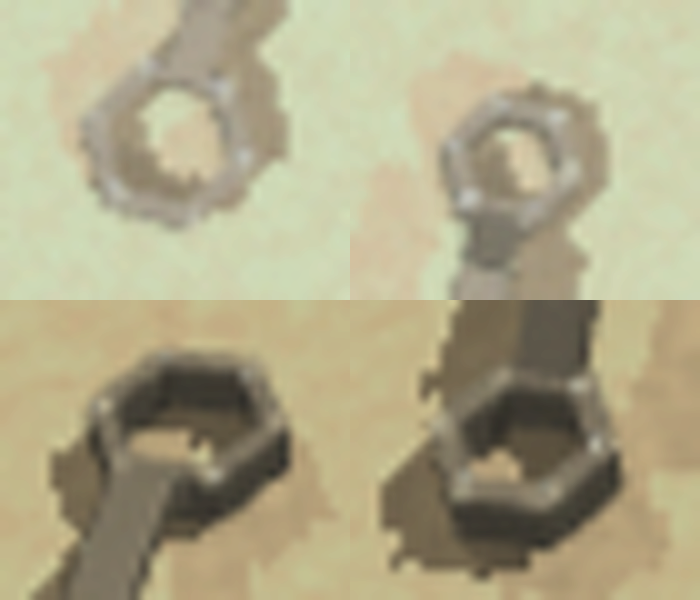

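The near ring, (374.8,209.2) in the top view and (268.8,221.8) in the scene view, is clearly the larger one. The nut axis is at about (0.478,0.177), which agrees with the block centre, and its flats face ±y. I'll go to the nut by a detour around the bottles.

```bash
cat >> h.py <<'E'
def rows(targets,cmd=None):
    "targets: (x,y,z,yaw_y,n): print tool-frame rows from measured pose; tool kept down"
    o=manip.get_obs(); p=o["tool_pos"]; w=yaw(o)
    for x,y,z,yw,n in targets:
        q=np.array([x,y,z]); d=(yw-w+180)%360-180; out=[]
        for i in range(n):
            a=np.radians(w+d*i/n); Y=np.array([np.cos(a),np.sin(a),0]); X=np.array([-Y[1],Y[0],0])
            if o["ee_rot"][:,0]@np.cross([0,0,-1],Y)<-2: pass
            X=np.cross(Y,[0,0,-1]); v=(q-p)/n*100
            out.append([round(float(k),2) for k in (v@X,v@Y,-v[2],0,0,-d/n)])
        print(out); p=q; w+=d
def st():
    o=manip.get_obs(); print(round(o["time_s"],2),o["tool_pos"].round(4),"yaw",yaw(o).round(1),"F",o["force"].round(1),"T",o["wrist_torque"].round(2),"w",round(o["width"],4),o["gripper_force"],"q",o["q"].round(0),"zax",o["ee_rot"][:,2].round(3))
E
python3 - <<'E'
from h import *
t=manip.grab_frame("top"); s=manip.grab_frame("scene")
print("ring",ray(t,374.8,209.2,.014),ray(s,268.8,221.8,.014),"small",ray(t,391,148.7,.014),ray(s,247.7,280,.014))
st(); rows([(.26,.27,.231,80,7),(.478,.177,.231,90,7),(.478,.177,.054,90,5)])
E
```

```text
ring [ 0.4628 -0.1337  0.014 ] [ 0.4673 -0.1317  0.014 ] small [ 0.6336 -0.1842  0.014 ] [ 0.6366 -0.1821  0.014 ]
0.4 [0.1695 0.4968 0.2312] yaw 71.2 F [ 0.1 -0.2  0.5] T [-0.08 -0.01 -0.02] w 0.0852 0.0 q [ 58.  18.  86.  -0.  76. -13.] zax [-0. -0. -1.]
[[-2.27, -2.65, 0.0, 0.0, 0.0, -1.26], [-2.21, -2.7, 0.0, 0.0, 0.0, -1.26], [-2.15, -2.75, 0.0, 0.0, 0.0, -1.26], [-2.09, -2.79, 0.0, 0.0, 0.0, -1.26], [-2.03, -2.84, 0.0, 0.0, 0.0, -1.26], [-1.96, -2.88, 0.0, 0.0, 0.0, -1.26], [-1.9, -2.93, 0.0, 0.0, 0.0, -1.26]]
[[-3.3, -0.77, -0.0, 0.0, 0.0, -1.43], [-3.28, -0.85, -0.0, 0.0, 0.0, -1.43], [-3.26, -0.93, -0.0, 0.0, 0.0, -1.43], [-3.23, -1.01, -0.0, 0.0, 0.0, -1.43], [-3.2, -1.09, -0.0, 0.0, 0.0, -1.43], [-3.18, -1.17, -0.0, 0.0, 0.0, -1.43], [-3.15, -1.25, -0.0, 0.0, 0.0, -1.43]]
[[0.0, 0.0, 3.54, 0.0, 0.0, -0.0], [0.0, 0.0, 3.54, 0.0, 0.0, -0.0], [0.0, 0.0, 3.54, 0.0, 0.0, -0.0], [0.0, 0.0, 3.54, 0.0, 0.0, -0.0], [0.0, 0.0, 3.54, 0.0, 0.0, -0.0]]
```

Emit:
move_arm(series=[[-2.3,-2.65,0,0,0,-1.3],[-2.2,-2.7,0,0,0,-1.3],[-2.15,-2.75,0,0,0,-1.3],[-2.1,-2.8,0,0,0,-1.3],[-2.0,-2.85,0,0,0,-1.3],[-1.95,-2.9,0,0,0,-1.3],[-1.9,-2.9,0,0,0,-1.3]])

```text
time_s: 1.1
tool_pos: [0.2605, 0.2688, 0.2314]
ee_rot: [[-0.986, 0.168, 0.0], [0.168, 0.986, 0.0], [-0.0, 0.0, -1.0]]
force: [0.8, -0.0, 0.7]
width: 0.0856
gripper_force: 0.0
```

Emit:
move_arm(series=[[-3.3,-0.8,0,0,0,-1.4],[-3.3,-0.85,0,0,0,-1.4],[-3.25,-0.95,0,0,0,-1.4],[-3.2,-1.0,0,0,0,-1.4],[-3.2,-1.1,0,0,0,-1.4],[-3.2,-1.15,0,0,0,-1.4],[-3.15,-1.25,0,0,0,-1.4],[0,0,0,0,0,0]], jaw=5.5)

```text
time_s: 1.9
tool_pos: [0.4811, 0.1758, 0.2307]
ee_rot: [[-1.0, 0.001, 0.0], [0.001, 1.0, -0.0], [-0.0, -0.0, -1.0]]
force: [0.3, 1.0, -1.1]
width: 0.055
gripper_force: 0.0
```

Run:
```python
from h import *
st(); rows([(.478,.177,.12,90,4)])
```

```text
1.9 [0.4811 0.1758 0.2307] yaw 89.9 F [ 0.3  1.  -1.1] T [-0.03 -0.03  0.07] w 0.055 0.0 q [  7.  16.  88.  -0.  76. -83.] zax [ 0. -0. -1.]
[[0.08, 0.03, 2.77, 0.0, 0.0, -0.01], [0.08, 0.03, 2.77, 0.0, 0.0, -0.01], [0.08, 0.03, 2.77, 0.0, 0.0, -0.01], [0.08, 0.03, 2.77, 0.0, 0.0, -0.01]]
```

Emit:
move_arm(series=[[0.3,0.1,3.8,0,0,0],[0,0,3.8,0,0,0],[0,0,3.8,0,0,0],[0,0,3.4,0,0,0],[0,0,2.0,0,0,0],[0,0,0.8,0,0,0],[0,0,0,0,0,0]])

```text
time_s: 2.6
tool_pos: [0.4752, 0.1786, 0.055]
ee_rot: [[-1.0, -0.001, -0.001], [-0.001, 1.0, -0.0], [0.001, -0.0, -1.0]]
force: [-0.5, -0.2, -0.4]
width: 0.0549
gripper_force: 0.0
```

Run:
```python
from h import *
t=manip.grab_frame("top"); s=manip.grab_frame("scene");st()
cv2.imwrite("pics/g1.png",np.hstack([crop(t,225,165,80,80,5),crop(s,355,160,80,80,5)]))
```

```text
2.7 [0.4761 0.1787 0.0564] yaw 90.1 F [-0.2  0.1 -0.1] T [ 0.01 -0.02  0.03] w 0.0546 0.0 q [  7.  28. 100.   0.  52. -83.] zax [ 0.002  0.    -1.   ]
```

View pics/g1.png

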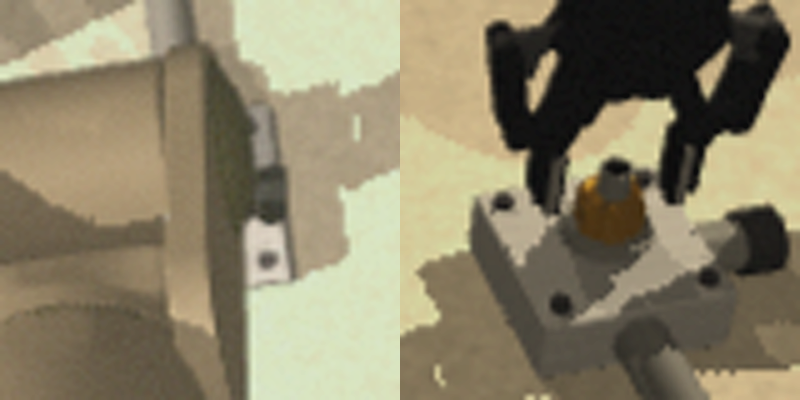

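The fingers straddle the nut evenly: tips at crop (545,210) and (680,200), nut at (610,208). I'll close gently.

Emit:
move_arm(series=[[0,0,0,0,0,0],[0,0,0,0,0,0],[0,0,0,0,0,0],[0,0,0,0,0,0],[0,0,0,0,0,0]], jaw=2.6, newtons=20)

```text
time_s: 3.2
tool_pos: [0.4761, 0.1787, 0.0562]
ee_rot: [[-1.0, -0.001, 0.002], [-0.001, 1.0, 0.0], [-0.002, 0.0, -1.0]]
force: [-1.3, 1.0, 6.8]
width: 0.0291
gripper_force: 21.7
```

```bash
python3 -c "
from h import *
st()"
```

```text
3.2 [0.4761 0.1787 0.0562] yaw 90.1 F [-1.3  1.   6.8] T [ 0.15  0.2  -0.02] w 0.0291 21.677755652599444 q [  7.  28. 100.   0.  52. -83.] zax [ 0.002  0.    -1.   ]
```

Emit:
move_arm(series=[[0,0,0,0,0,2.5],[0,0,0,0,0,2.5],[0,0,0,0,0,2.5],[0,0,0,0,0,2.5]])

```text
time_s: 3.6
tool_pos: [0.4762, 0.179, 0.0562]
ee_rot: [[-0.985, 0.175, 0.002], [0.175, 0.985, 0.001], [-0.002, 0.001, -1.0]]
force: [0.8, 4.6, 4.7]
width: 0.0294
gripper_force: 21.6
```

```bash
python3 -c "
from h import *
st()"
```

```text
3.6 [0.4762 0.179  0.0562] yaw 80.0 F [0.8 4.6 4.7] T [0.67 0.09 0.03] w 0.0294 21.58640772860963 q [  7.  28. 100.   0.  52. -73.] zax [ 0.002  0.001 -1.   ]
```

Emit:
move_arm(series=[[0,0,0,0,0,2],[0,0,0,0,0,2],[0,0,0,0,0,2],[0,0,0,0,0,2]])

```text
time_s: 4.0
tool_pos: [0.4763, 0.1794, 0.0562]
ee_rot: [[-0.951, 0.31, 0.002], [0.31, 0.951, 0.002], [-0.002, 0.002, -1.0]]
force: [0.1, 6.0, 5.5]
width: 0.0294
gripper_force: 21.5
```

```bash
python3 -c "
from h import *
st()"
```

```text
4.0 [0.4763 0.1794 0.0562] yaw 72.0 F [0.1 6.  5.5] T [ 1.06 -0.04  0.08] w 0.0294 21.52294716666802 q [  7.  28. 100.   0.  52. -65.] zax [ 0.002  0.002 -1.   ]
```

Emit:
move_arm(series=[[0,0.06,0,0,0,2],[0,0,0,0,0,2],[0,0,0,0,0,2],[0,0,0,0,0,1]])

```text
time_s: 4.4
tool_pos: [0.4764, 0.1798, 0.0562]
ee_rot: [[-0.906, 0.423, 0.002], [0.423, 0.906, 0.001], [-0.001, 0.002, -1.0]]
force: [-0.4, 4.9, 5.0]
width: 0.0291
gripper_force: 21.6
```

```bash
python3 -c "
from h import *
st()"
```

```text
4.4 [0.4764 0.1798 0.0562] yaw 65.0 F [-0.4  4.9  5. ] T [ 0.9  -0.02  0.08] w 0.0291 21.59764041483868 q [  7.  28. 100.   0.  52. -58.] zax [ 0.002  0.001 -1.   ]
```

Emit:
move_arm(series=[[0,0,0,0,0,2],[0,0,0,0,0,2],[0,0,0,0,0,2]])

```text
time_s: 4.7
tool_pos: [0.4765, 0.18, 0.0562]
ee_rot: [[-0.857, 0.516, 0.003], [0.516, 0.857, 0.002], [-0.001, 0.003, -1.0]]
force: [1.2, 6.2, 5.1]
width: 0.0291
gripper_force: 21.5
```

```bash
python3 -c "
from h import *
st()"
```

```text
4.7 [0.4765 0.18   0.0562] yaw 59.0 F [1.2 6.2 5.1] T [ 1.17 -0.18  0.01] w 0.0291 21.516303576354403 q [  7.  28. 100.   0.  52. -52.] zax [ 0.003  0.002 -1.   ]
```

Emit:
move_arm(series=[[0,0,0,0,0,2],[0,0,0,0,0,2]])

```text
time_s: 4.9
tool_pos: [0.4766, 0.1801, 0.0562]
ee_rot: [[-0.819, 0.574, 0.003], [0.574, 0.819, 0.002], [-0.001, 0.003, -1.0]]
force: [0.5, 7.7, 3.9]
width: 0.0294
gripper_force: 21.5
```

```bash
python3 -c "
from h import *
st()"
```

```text
4.9 [0.4766 0.1801 0.0562] yaw 55.0 F [0.5 7.7 3.9] T [ 1.42 -0.27  0.1 ] w 0.0294 21.46360872167861 q [  7.  28. 100.   0.  52. -48.] zax [ 0.003  0.002 -1.   ]
```

Emit:
move_arm(series=[[0,0.03,0,0,0,2],[0,0,0,0,0,2]])

```text
time_s: 5.1
tool_pos: [0.4768, 0.1802, 0.0561]
ee_rot: [[-0.777, 0.629, 0.003], [0.629, 0.777, 0.001], [-0.001, 0.003, -1.0]]
force: [2.4, 5.7, 3.4]
width: 0.0293
gripper_force: 22.6
```

```bash
python3 -c "
from h import *
st()"
```

```text
5.1 [0.4768 0.1802 0.0561] yaw 51.0 F [2.4 5.7 3.4] T [ 0.91 -0.37  0.37] w 0.0293 22.555695894643577 q [  7.  28. 100.   0.  52. -44.] zax [ 0.003  0.001 -1.   ]
```

Emit:
move_arm(series=[[0,0,0,0,0,2],[0,0,0,0,0,2]])

```text
time_s: 5.3
tool_pos: [0.4766, 0.1805, 0.0561]
ee_rot: [[-0.732, 0.681, 0.003], [0.681, 0.732, 0.002], [-0.001, 0.003, -1.0]]
force: [-0.0, 10.4, 4.5]
width: 0.0292
gripper_force: 34.3
```

```bash
python3 -c "
from h import *
st()"
```

```text
5.3 [0.4766 0.1805 0.0561] yaw 47.0 F [-0.  10.4  4.5] T [ 1.58 -0.11  0.73] w 0.0292 34.337685650680214 q [  8.  28. 100.   0.  52. -40.] zax [ 0.003  0.002 -1.   ]
```

The stop was felt at a yaw of about 52° (torque rising from 0.1 to 0.7 N m). I'll ease back to relieve the torque, then open.

Emit:
move_arm(series=[[0,0,0,0,0,-1.5],[0,0,0,0,0,-1.5],[0,0,0,0,0,0]])

```text
time_s: 5.6
tool_pos: [0.4769, 0.1802, 0.0561]
ee_rot: [[-0.767, 0.641, 0.003], [0.641, 0.767, 0.002], [-0.001, 0.003, -1.0]]
force: [2.1, 5.3, 3.0]
width: 0.029
gripper_force: 24.2
```

```bash
python3 -c "
from h import *
st()"
```

```text
5.6 [0.4769 0.1802 0.0561] yaw 50.1 F [2.1 5.3 3. ] T [ 1.1  -0.36  0.2 ] w 0.029 24.20372882555057 q [  7.  28. 100.   0.  52. -43.] zax [ 0.003  0.002 -1.   ]
```

Emit:
move_arm(series=[[0,0,0,0,0,0],[0,0,0,0,0,0],[0,0,-1.0,0,0,0],[0,0,-3,0,0,0],[0,0,-4,0,0,0],[0,0,-2,0,0,0]], jaw=5.5)

```text
time_s: 6.2
tool_pos: [0.4768, 0.1793, 0.1589]
ee_rot: [[-0.767, 0.642, 0.004], [0.642, 0.767, 0.0], [-0.003, 0.003, -1.0]]
force: [1.1, -0.2, -1.0]
width: 0.0549
gripper_force: 0.0
```

```bash
python3 -c "
from h import *
st(); rows([(.55,-.158,.15,73.5,8),(.55,-.158,.010,73.5,5)])
f=manip.grab_frame('top');"
```

```text
6.2 [0.4768 0.1793 0.1589] yaw 50.1 F [ 1.1 -0.2 -1. ] T [ 0.02 -0.06 -0.01] w 0.0549 0.0 q [  7.  20.  95.  -0.  65. -43.] zax [ 0.004  0.    -1.   ]
[[-3.41, -2.65, 0.11, 0.0, 0.0, -2.93], [-3.27, -2.82, 0.11, 0.0, 0.0, -2.93], [-3.12, -2.98, 0.11, 0.0, 0.0, -2.93], [-2.96, -3.14, 0.11, 0.0, 0.0, -2.93], [-2.8, -3.28, 0.11, 0.0, 0.0, -2.93], [-2.63, -3.42, 0.11, 0.0, 0.0, -2.93], [-2.45, -3.55, 0.11, 0.0, 0.0, -2.93], [-2.27, -3.67, 0.11, 0.0, 0.0, -2.93]]
[[0.0, 0.0, 2.8, 0.0, 0.0, -0.0], [0.0, 0.0, 2.8, 0.0, 0.0, -0.0], [0.0, 0.0, 2.8, 0.0, 0.0, -0.0], [0.0, 0.0, 2.8, 0.0, 0.0, -0.0], [0.0, 0.0, 2.8, 0.0, 0.0, -0.0]]
```

Emit:
move_arm(series=[[-3.4,-2.65,0.1,0,0,-2.9],[-3.3,-2.8,0.1,0,0,-2.9],[-3.1,-3.0,0.1,0,0,-2.9],[-3.0,-3.15,0.1,0,0,-2.9],[-2.8,-3.3,0.1,0,0,-2.9],[-2.6,-3.4,0.1,0,0,-3.0],[-2.45,-3.5,0.1,0,0,-3.0],[-2.3,-3.65,0.1,0,0,-3.0]])

```text
time_s: 7.05
tool_pos: [0.5492, -0.1596, 0.1475]
ee_rot: [[-0.96, 0.281, -0.0], [0.281, 0.96, 0.0], [0.0, -0.0, -1.0]]
force: [0.2, 0.1, -0.6]
width: 0.0549
gripper_force: 0.0
```

Emit:
move_arm(series=[[0,0,2,0,0,0],[0,0,2,0,0,0],[0,0,0,0,0,0]])

```text
time_s: 7.35
tool_pos: [0.5479, -0.1575, 0.105]
ee_rot: [[-0.959, 0.284, -0.005], [0.284, 0.959, 0.002], [0.005, 0.001, -1.0]]
force: [-0.2, 0.1, 0.5]
width: 0.055
gripper_force: 0.0
```

```bash
python3 -c "
from h import *
st(); rows([(.55,-.158,.010,73.5,4)])
t=manip.grab_frame('top');s=manip.grab_frame('scene')
cv2.imwrite('pics/w1.png',np.hstack([crop(t,225,180,50,50,8),crop(s,210,190,100,100,4)]))
"
```

```text
7.35 [ 0.5479 -0.1575  0.105 ] yaw 73.5 F [-0.2  0.1  0.5] T [-0.02 -0.08  0.03] w 0.055 0.0 q [ -28.   31.   87.   -0.   63. -101.] zax [-0.005  0.002 -1.   ]
[[-0.06, 0.0, 2.38, 0.0, 0.0, 0.01], [-0.06, 0.0, 2.38, 0.0, 0.0, 0.01], [-0.06, 0.0, 2.38, 0.0, 0.0, 0.01], [-0.06, 0.0, 2.38, 0.0, 0.0, 0.01]]
```

View pics/w1.png

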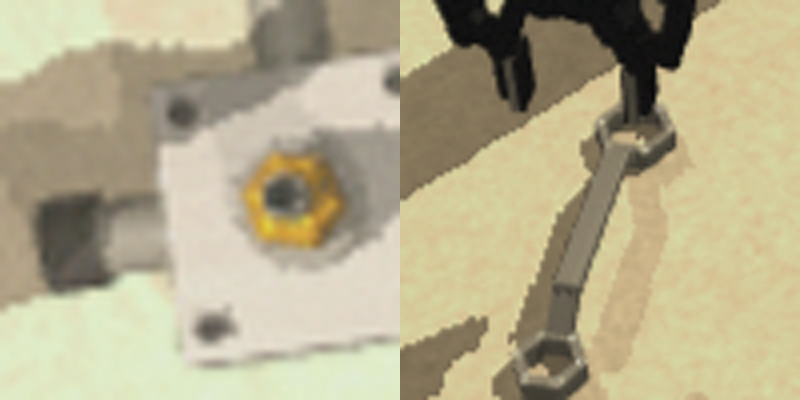

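Left crop: the hexagon has vertices at (342,205) and (312,245), so its flats lie at a yaw of about 52° mod 60, as felt. Right crop: the gripper hovers over the handle. Descending.

Emit:
move_arm(series=[[-0.2,0,3,0,0,0],[0,0,3,0,0,0],[0,0,2,0,0,0],[0,0,1.0,0,0,0],[0,0,0.4,0,0,0],[0,0,0,0,0,0]])

```text
time_s: 8.05
tool_pos: [0.5517, -0.1584, 0.0141]
ee_rot: [[-0.959, 0.283, 0.001], [0.283, 0.959, -0.001], [-0.001, -0.0, -1.0]]
force: [0.3, -0.1, -0.1]
width: 0.0548
gripper_force: 0.0
```

Emit:
move_arm(series=[[0,0,0,0,0,0],[0,0,0,0,0,0],[0,0,0,0,0,0],[0,0,0,0,0,0],[0,0,0,0,0,0],[0,0,0,0,0,0]], jaw=1.0, newtons=70)

```text
time_s: 8.65
tool_pos: [0.5517, -0.1585, 0.0142]
ee_rot: [[-0.959, 0.283, 0.001], [0.283, 0.959, -0.001], [-0.001, -0.0, -1.0]]
force: [-1.2, 0.6, 6.0]
width: 0.0145
gripper_force: 68.9
```

```bash
python3 -c "
from h import *
st()"
```

```text
8.65 [ 0.5517 -0.1585  0.0142] yaw 73.6 F [-1.2  0.6  6. ] T [ 0.1   0.13 -0.  ] w 0.0145 68.88139843940735 q [ -28.   38.   90.    0.   52. -101.] zax [ 0.001 -0.001 -1.   ]
```

Emit:
move_arm(series=[[0,0,-1,0,0,0],[0,0,-3,0,0,0],[0,0,-4,0,0,0],[0,0,-4,0,0,0],[0,0,-1,0,0,0],[0,0,0,0,0,0]])

```text
time_s: 9.25
tool_pos: [0.5516, -0.1585, 0.1447]
ee_rot: [[-0.959, 0.283, 0.002], [0.283, 0.959, -0.001], [-0.003, -0.001, -1.0]]
force: [0.1, -0.5, -2.8]
width: 0.0147
gripper_force: 68.7
```

```bash
python3 -c "
from h import *
st(); rows([(.566,.1657,.142,81,8)])"
```

```text
9.25 [ 0.5516 -0.1585  0.1447] yaw 73.6 F [ 0.1 -0.5 -2.8] T [-0.02 -0.01  0.04] w 0.0147 68.71000170707703 q [ -28.   28.   84.    0.   67. -101.] zax [ 0.002 -0.001 -1.   ]
[[0.97, 3.94, 0.03, 0.0, 0.0, -0.93], [0.91, 3.95, 0.03, 0.0, 0.0, -0.93], [0.85, 3.97, 0.03, 0.0, 0.0, -0.93], [0.78, 3.98, 0.03, 0.0, 0.0, -0.93], [0.72, 3.99, 0.03, 0.0, 0.0, -0.93], [0.65, 4.0, 0.03, 0.0, 0.0, -0.93], [0.59, 4.01, 0.03, 0.0, 0.0, -0.93], [0.52, 4.02, 0.03, 0.0, 0.0, -0.93]]
```

Emit:
move_arm(series=[[1.0,3.9,0,0,0,-0.9],[0.9,3.95,0,0,0,-0.9],[0.85,4.0,0,0,0,-0.9],[0.8,4.0,0,0,0,-0.9],[0.7,4.0,0,0,0,-0.9],[0.65,4.0,0,0,0,-0.9],[0.6,4.0,0,0,0,-1.0],[0.5,4.0,0,0,0,-1.0]])

```text
time_s: 10.05
tool_pos: [0.5648, 0.1673, 0.141]
ee_rot: [[-0.988, 0.156, -0.004], [0.156, 0.988, -0.0], [0.004, -0.001, -1.0]]
force: [0.4, -0.3, -2.1]
width: 0.0144
gripper_force: 68.8
```

Emit:
move_arm(series=[[0,0,0,0,0,0],[0,0,0,0,0,0],[0,0,0,0,0,0]])

```text
time_s: 10.35
tool_pos: [0.5656, 0.1648, 0.1421]
ee_rot: [[-0.987, 0.158, -0.002], [0.158, 0.987, -0.001], [0.002, -0.001, -1.0]]
force: [-0.0, -0.1, -3.0]
width: 0.0144
gripper_force: 69.0
```

```bash
python3 -c "
from h import *
st()
t=manip.grab_frame('top');s=manip.grab_frame('scene')
cv2.imwrite('pics/w2.png',np.hstack([crop(t,235,165,40,60,10),crop(s,380,150,40,60,10)]))
"
```

```text
10.35 [0.5656 0.1648 0.1421] yaw 80.9 F [-0.  -0.1 -3. ] T [ 0.    0.   -0.02] w 0.0144 68.9704942703247 q [  5.  30.  81.  -0.  69. -76.] zax [-0.002 -0.001 -1.   ]
```

View pics/w2.png

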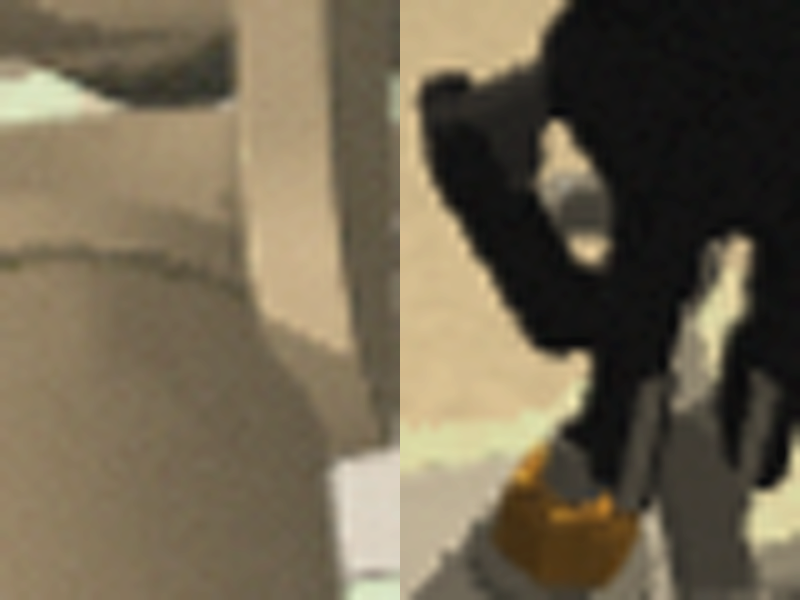

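Both views are blocked by the arm in this orientation. I'll use the next hexagon position instead (handle towards -y, 60° on), so the ring stays visible to the scene camera.

```bash
python3 -c "
from h import *
rows([(.5105,.0932,.142,21,8)])"
```

```text
[[0.54, -0.99, 0.01, 0.0, 0.0, 7.48], [0.41, -1.05, 0.01, 0.0, 0.0, 7.48], [0.27, -1.1, 0.01, 0.0, 0.0, 7.48], [0.12, -1.12, 0.01, 0.0, 0.0, 7.48], [-0.02, -1.13, 0.01, 0.0, 0.0, 7.48], [-0.17, -1.12, 0.01, 0.0, 0.0, 7.48], [-0.32, -1.08, 0.01, 0.0, 0.0, 7.48], [-0.45, -1.03, 0.01, 0.0, 0.0, 7.48]]
```

Emit:
move_arm(series=[[0.55,-1.0,0,0,0,7.5],[0.4,-1.05,0,0,0,7.5],[0.27,-1.1,0,0,0,7.5],[0.12,-1.1,0,0,0,7.5],[0,-1.1,0,0,0,7.5],[-0.15,-1.1,0,0,0,7.5],[-0.3,-1.1,0,0,0,7.5],[-0.45,-1.0,0,0,0,7.4]])

```text
time_s: 11.25
tool_pos: [0.5104, 0.094, 0.1432]
ee_rot: [[-0.353, 0.936, -0.0], [0.936, 0.353, -0.0], [-0.0, -0.0, -1.0]]
force: [0.5, -0.0, -1.5]
width: 0.0142
gripper_force: 69.0
```

Emit:
move_arm(series=[[0,0,0,0,0,0],[0,0,1.5,0,0,0],[0,0,1.2,0,0,0],[0,0,0,0,0,0]])

```text
time_s: 11.65
tool_pos: [0.51, 0.0952, 0.1146]
ee_rot: [[-0.361, 0.933, -0.003], [0.933, 0.361, 0.0], [0.001, -0.003, -1.0]]
force: [-0.7, -1.0, -2.6]
width: 0.0144
gripper_force: 69.0
```

```bash
python3 -c "
from h import *
st()
t=manip.grab_frame('top');s=manip.grab_frame('scene')
cv2.imwrite('pics/w3.png',np.hstack([crop(t,235,165,40,60,10),crop(s,375,160,40,60,10)]))
o=manip.get_obs();p=o['tool_pos'];a=np.radians(yaw(o)+90)
r=p+.093*np.array([np.cos(a),np.sin(a),0])
for z in (p[2]-.0142,p[2]): r[2]=z; print('pred ring',r.round(4),proj(s,r),proj(t,r))
for q in ((.4772,.18,.084),(.4772,.18,.069)): print('nut/tube',proj(s,q),proj(t,q))
"
```

```text
11.65 [0.51   0.0952 0.1146] yaw 21.2 F [-0.7 -1.  -2.6] T [0.05 0.01 0.02] w 0.0144 68.96332740783691 q [ -2.  24.  95.   0.  60. -24.] zax [-0.003  0.    -1.   ]
pred ring [0.4774 0.182  0.1021] [400.5 186.5] [257.4 204.1]
pred ring [0.4774 0.182  0.1163] [401.4 181.8] [256.5 203.7]
nut/tube [398.5 192.4] [259.4 204.7]
nut/tube [397.6 197.2] [260.3 205.1]
```

View pics/w3.png

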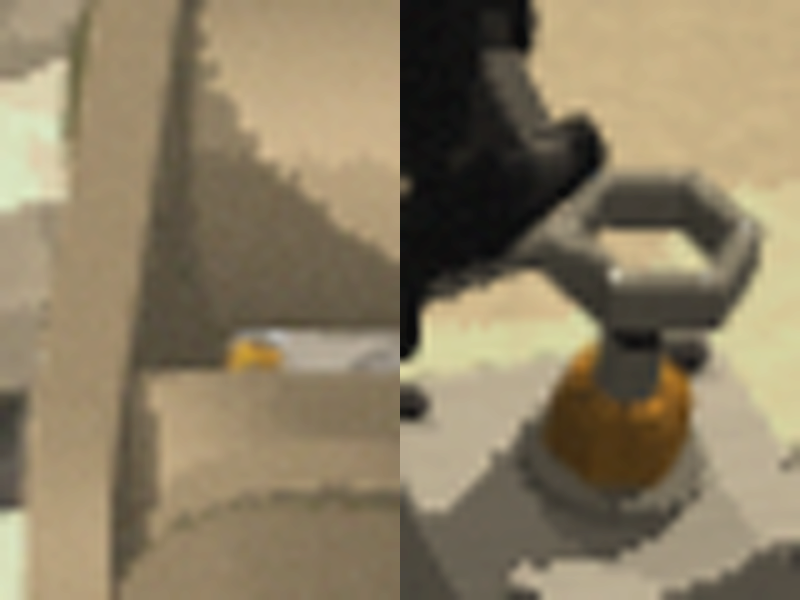

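The ring hangs above the tube: ring top centre at about (400.8,182.9), tube top at (398.4,193.5) in the scene view.

```bash
python3 -c "
from h import *
s=manip.grab_frame('scene');st()
a=ray(s,400.8,182.9,.1145);b=ray(s,398.4,193.5,.084);print(a,b,a-b)
p=manip.get_obs()['tool_pos'];x,y=p[:2]-(a-b)[:2]
rows([(x,y,p[2],21.2,1)]); rows([(.5105,.0932,.1146,21,1)])"
```

```text
11.8 [0.5111 0.0953 0.1166] yaw 21.1 F [ 0.1  1.2 -2. ] T [ 0.02 -0.05  0.02] w 0.0144 68.96727561950684 q [ -2.  24.  95.  -0.  60. -23.] zax [ 0. -0. -1.]
[0.4791 0.1804 0.1145] [0.481  0.1786 0.084 ] [-0.0019  0.0018  0.0305]
[[-0.24, 0.11, -0.0, 0.0, 0.0, -0.08]]
[[-0.18, -0.13, 0.2, 0.0, 0.0, 0.12]]
```

Emit:
move_arm(series=[[-0.18,0,0,0,0,0],[0,0,1,0,0,0],[0,0,1.2,0,0,0],[0,0,0.7,0,0,0],[0,0,0,0,0,0],[0,0,0,0,0,0]])

```text
time_s: 12.4
tool_pos: [0.5114, 0.0936, 0.0872]
ee_rot: [[-0.359, 0.933, -0.0], [0.933, 0.359, 0.0], [0.0, -0.0, -1.0]]
force: [0.1, -0.5, -2.4]
width: 0.0144
gripper_force: 69.0
```

```bash
python3 -c "
from h import *
st()
s=manip.grab_frame('scene')
cv2.imwrite('pics/w4.png',crop(s,375,170,40,40,15))
"
```

```text
12.4 [0.5114 0.0936 0.0872] yaw 21.1 F [ 0.1 -0.5 -2.4] T [-0.04  0.    0.01] w 0.0144 69.01545524597168 q [ -3.  27.  97.   0.  57. -24.] zax [-0.  0. -1.]
```

View pics/w4.png

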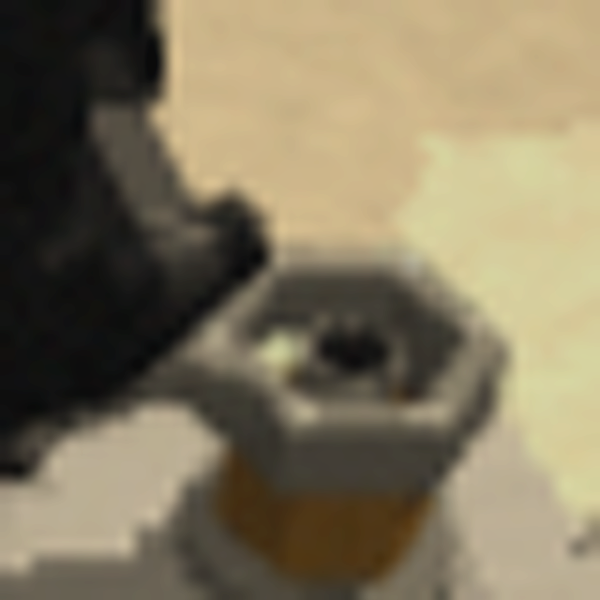

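The ring hole centre (352,342) and the tube centre (355,347) coincide within about 0.5 mm. I'll lower gently.

Emit:
move_arm(series=[[0,0,0.2,0,0,0],[0,0,0.2,0,0,0],[0,0,0.2,0,0,0],[0,0,0.1,0,0,0],[0,0,0,0,0,0]])

```text
time_s: 12.95
tool_pos: [0.5113, 0.0936, 0.0801]
ee_rot: [[-0.359, 0.933, -0.0], [0.933, 0.359, 0.0], [0.0, -0.0, -1.0]]
force: [-0.5, -0.7, -2.0]
width: 0.0141
gripper_force: 69.0
```

```bash
python3 -c "
from h import *
st()"
```

```text
12.95 [0.5113 0.0936 0.0801] yaw 21.1 F [-0.5 -0.7 -2. ] T [-0.04 -0.02  0.02] w 0.0141 69.01606678962708 q [ -3.  27.  97.   0.  56. -24.] zax [-0.  0. -1.]
```

No contact and the chamfer is entered. I'll continue down.

Emit:
move_arm(series=[[0,0,0.2,0,0,0],[0,0,0.2,0,0,0],[0,0,0.1,0,0,0],[0,0,0,0,0,0]])

```text
time_s: 13.35
tool_pos: [0.5113, 0.0936, 0.0751]
ee_rot: [[-0.359, 0.933, -0.0], [0.933, 0.359, 0.0], [0.0, -0.0, -1.0]]
force: [-0.7, 0.0, -2.0]
width: 0.0144
gripper_force: 69.0
```

```bash
python3 -c "
from h import *
st()"
```

```text
13.35 [0.5113 0.0936 0.0751] yaw 21.1 F [-0.7  0.  -2. ] T [-0.01 -0.05 -0.02] w 0.0144 69.01551961898804 q [ -3.  28.  97.   0.  55. -24.] zax [-0.  0. -1.]
```

Emit:
move_arm(series=[[0,0,0.3,0,0,0],[0,0,0.3,0,0,0],[0,0,0.2,0,0,0],[0,0,0.1,0,0,0],[0,0,0,0,0,0]])

```text
time_s: 13.85
tool_pos: [0.5113, 0.0936, 0.0661]
ee_rot: [[-0.359, 0.933, -0.0], [0.933, 0.359, -0.0], [0.0, -0.0, -1.0]]
force: [-0.4, -0.9, -1.5]
width: 0.0139
gripper_force: 69.0
```

```bash
python3 -c "
from h import *
import json
st()
# arc rows about nut for clockwise turn
o=manip.get_obs();d=6.0;a=np.radians(yaw(o)+90);L=.093
# tool-frame: nut centre from TCP given by prediction
for L in (.093,):
  for st_ in (2,4,6): print(st_, round(100*L*np.sin(np.radians(st_)),3), round(100*L*(1-np.cos(np.radians(st_))),3))
n=np.array([.4775,.180]); R=o['ee_rot']; print('nut in tool',((np.r_[n,0]-np.r_[o['tool_pos'][:2],0])@R).round(4))
"
```

```text
13.85 [0.5113 0.0936 0.0661] yaw 21.1 F [-0.4 -0.9 -1.5] T [ 0.03  0.01 -0.02] w 0.0139 69.01566624641418 q [ -3.  28.  98.  -0.  54. -24.] zax [-0. -0. -1.]
2 0.325 0.006
4 0.649 0.023
6 0.972 0.051
nut in tool [ 0.0928 -0.0005  0.    ]
```

Emit:
move_arm(series=[[0.01,-0.5,0,0,0,3],[0.01,-0.5,0,0,0,3],[0,-0.16,0,0,0,1],[0,0,0,0,0,0]])

```text
time_s: 14.25
tool_pos: [0.5007, 0.0903, 0.0665]
ee_rot: [[-0.243, 0.97, 0.001], [0.97, 0.243, 0.001], [0.0, 0.001, -1.0]]
force: [0.7, 3.8, -2.1]
width: 0.0141
gripper_force: 69.0
```

```bash
cat >> h.py <<'E'
def nt(n=(.4775,.180)):
    o=manip.get_obs(); r=o["tool_pos"][:2]-np.array(n); F=o["force"]; T=o["wrist_torque"]
    print("yaw",yaw(o).round(1),"nut moment",round(T[2]+r[0]*F[1]-r[1]*F[0],2),"Ftool",(F@o["ee_rot"]).round(1),"nut in tool",(-np.r_[r,0]@o["ee_rot"]).round(4),"T",T.round(2),"z",o["tool_pos"][2].round(4),"t",round(o["time_s"],1))
E
python3 -c "
from h import *
nt()"
```

```text
yaw 14.1 nut moment -0.02 Ftool [3.5 1.6 2.1] nut in tool [ 0.0927 -0.0006  0.    ] T [ 0.61 -0.29 -0.17] z 0.0665 t 14.2
```

Emit:
move_arm(series=[[0.05,-0.33,0,0,0,2],[0.01,-0.33,0,0,0,2],[0,0,0,0,0,0]])

```text
time_s: 14.55
tool_pos: [0.4946, 0.0892, 0.0667]
ee_rot: [[-0.175, 0.984, 0.002], [0.984, 0.175, 0.0], [-0.0, 0.002, -1.0]]
force: [4.1, 3.9, -2.1]
width: 0.0142
gripper_force: 69.0
```

```bash
python3 -c "
from h import *
nt()"
```

```text
yaw 10.1 nut moment 0.37 Ftool [3.1 4.7 2.1] nut in tool [ 0.0924 -0.0009 -0.    ] T [ 0.52 -0.7  -0.07] z 0.0667 t 14.6
```

Emit:
move_arm(series=[[0.01,-0.33,0,0,0,2],[0.01,-0.33,0,0,0,2],[0,0,0,0,0,0]])

```text
time_s: 14.85
tool_pos: [0.4883, 0.0883, 0.0668]
ee_rot: [[-0.106, 0.994, 0.003], [0.994, 0.106, 0.0], [-0.0, 0.003, -1.0]]
force: [4.6, 2.7, -1.9]
width: 0.0142
gripper_force: 69.0
```

```bash
python3 -c "
from h import *
nt()"
```

```text
yaw 6.1 nut moment 0.47 Ftool [2.2 4.9 1.9] nut in tool [ 0.0923 -0.001  -0.    ] T [ 0.54 -0.92  0.02] z 0.0668 t 14.8
```

Emit:
move_arm(series=[[0.01,-0.33,0,0,0,2],[0.01,-0.33,0,0,0,2],[0,0,0,0,0,0]])

```text
time_s: 15.15
tool_pos: [0.4819, 0.0879, 0.0668]
ee_rot: [[-0.037, 0.999, 0.003], [0.999, 0.037, -0.0], [-0.0, 0.003, -1.0]]
force: [6.1, 2.6, -2.1]
width: 0.0139
gripper_force: 69.0
```

```bash
python3 -c "
from h import *
nt()"
```

```text
yaw 2.1 nut moment 0.59 Ftool [2.4 6.1 2.1] nut in tool [ 0.0922 -0.001  -0.    ] T [ 0.54 -1.    0.02] z 0.0668 t 15.2
```

Emit:
move_arm(series=[[0.01,-0.33,0,0,0,2],[0.01,-0.33,0,0,0,2],[0,0,0,0,0,0]])

```text
time_s: 15.45
tool_pos: [0.4754, 0.0879, 0.0669]
ee_rot: [[0.033, 0.999, 0.004], [0.999, -0.033, -0.0], [0.0, 0.004, -1.0]]
force: [6.1, 2.7, -2.9]
width: 0.0143
gripper_force: 68.9
```

```bash
python3 -c "
from h import *
nt()
s=manip.grab_frame('scene')
cv2.imwrite('pics/w5.png',crop(s,375,170,40,40,15))
"
```

```text
yaw -1.9 nut moment 0.54 Ftool [2.9 6.  2.9] nut in tool [ 0.0921 -0.001  -0.    ] T [ 0.45 -1.09 -0.02] z 0.0669 t 15.4
```

View pics/w5.png

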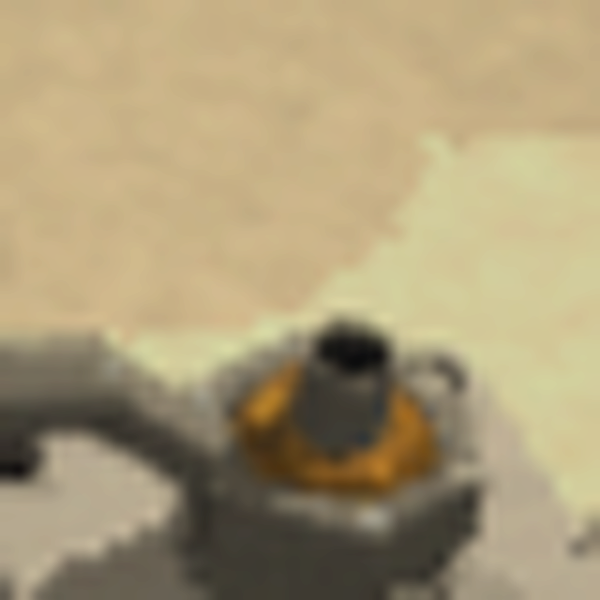

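The ring sits well around the nut and the nut is yielding at a steady 0.57 N m. I'll continue around the arc.

Emit:
move_arm(series=[[0.04,-0.8,0,0,0,5],[0.04,-0.8,0,0,0,5],[0.04,-0.8,0,0,0,5],[0.04,-0.8,0,0,0,5],[0,0,0,0,0,0]])

```text
time_s: 16.0
tool_pos: [0.4443, 0.0948, 0.067]
ee_rot: [[0.374, 0.927, 0.004], [0.927, -0.374, -0.0], [0.001, 0.004, -1.0]]
force: [7.6, 1.8, -2.6]
width: 0.0144
gripper_force: 68.9
```

```bash
python3 -c "
from h import *
nt()"
```

```text
yaw -22.0 nut moment 0.37 Ftool [4.5 6.4 2.7] nut in tool [ 0.0914 -0.001   0.0001] T [ 0.28 -1.29 -0.21] z 0.067 t 16.0
```

Emit:
move_arm(series=[[0.08,-0.8,0,0,0,5],[0.06,-0.8,0,0,0,5],[0.04,-0.8,0,0,0,5],[0.04,-0.8,0,0,0,5],[0.03,-0.64,0,0,0,4],[0,0,0,0,0,0]])

```text
time_s: 16.6
tool_pos: [0.4132, 0.1166, 0.0669]
ee_rot: [[0.718, 0.696, 0.004], [0.696, -0.718, -0.001], [0.002, 0.004, -1.0]]
force: [6.9, -2.3, -3.2]
width: 0.0145
gripper_force: 68.9
```

```bash
python3 -c "
from h import *
nt()"
```

```text
yaw -45.9 nut moment 0.39 Ftool [3.4 6.4 3.2] nut in tool [ 0.0903 -0.0009  0.0002] T [-0.63 -1.15 -0.2 ] z 0.0669 t 16.6
```

Emit:
move_arm(series=[[0.02,-0.47,0,0,0,3],[0.02,-0.4,0,0,0,2.5],[0,0,0,0,0,0]])

```text
time_s: 16.9
tool_pos: [0.4077, 0.123, 0.0669]
ee_rot: [[0.781, 0.624, 0.004], [0.624, -0.781, -0.001], [0.002, 0.004, -1.0]]
force: [6.5, -3.6, -3.0]
width: 0.0145
gripper_force: 69.0
```

```bash
python3 -c "
from h import *
nt()"
```

```text
yaw -51.4 nut moment 0.46 Ftool [2.8 6.8 3. ] nut in tool [ 0.0901 -0.001   0.0002] T [-0.66 -0.98 -0.16] z 0.0669 t 16.9
```

Emit:
move_arm(series=[[0.01,0.32,0,0,0,-2],[0.01,0.32,0,0,0,-2],[0,0,0,0,0,0]])

```text
time_s: 17.2
tool_pos: [0.4117, 0.118, 0.0667]
ee_rot: [[0.735, 0.678, 0.003], [0.678, -0.735, -0.001], [0.001, 0.002, -1.0]]
force: [5.7, -1.9, -1.3]
width: 0.0144
gripper_force: 69.1
```

```bash
python3 -c "
from h import *
nt()"
```

```text
yaw -47.3 nut moment 0.24 Ftool [2.9 5.2 1.3] nut in tool [ 0.0904 -0.001   0.0001] T [-0.27 -0.86 -0.23] z 0.0667 t 17.2
```

Emit:
move_arm(series=[[0.01,0.32,0,0,0,-2],[0,0,0,0,0,0]])

```text
time_s: 17.4
tool_pos: [0.4136, 0.116, 0.0666]
ee_rot: [[0.712, 0.702, 0.002], [0.702, -0.712, -0.001], [0.001, 0.002, -1.0]]
force: [4.0, -0.6, -2.2]
width: 0.0144
gripper_force: 69.2
```

```bash
python3 -c "
from h import *
nt()"
```

```text
yaw -45.4 nut moment 0.02 Ftool [2.4 3.2 2.3] nut in tool [ 0.0905 -0.0007  0.0001] T [-0.26 -0.8  -0.28] z 0.0666 t 17.4
```

Emit:
move_arm(series=[[0.01,0.32,0,0,0,-2],[0,0,0,0,0,0]])

```text
time_s: 17.6
tool_pos: [0.4156, 0.1139, 0.0665]
ee_rot: [[0.687, 0.726, 0.001], [0.726, -0.687, -0.0], [0.001, 0.001, -1.0]]
force: [5.5, -1.5, -1.4]
width: 0.0143
gripper_force: 69.2
```

```bash
python3 -c "
from h import *
nt()"
```

```text
yaw -43.4 nut moment 0.16 Ftool [2.7 5.  1.4] nut in tool [ 0.0906 -0.0004  0.0001] T [-0.21 -0.8  -0.3 ] z 0.0665 t 17.6
```

Emit:
move_arm(series=[[0.03,0.36,0,0,0,-2],[0.01,0.36,0,0,0,-2],[0.01,0.34,0,0,0,-2],[0,0,0,0,0,0]])

```text
time_s: 18.0
tool_pos: [0.4229, 0.1075, 0.0662]
ee_rot: [[0.608, 0.794, -0.001], [0.794, -0.608, -0.0], [-0.001, -0.001, -1.0]]
force: [1.8, -0.2, -2.2]
width: 0.0141
gripper_force: 69.1
```

```bash
python3 -c "
from h import *
nt()"
```

```text
yaw -37.4 nut moment 0.02 Ftool [0.9 1.6 2.2] nut in tool [ 0.0908 -0.0007 -0.0001] T [-0.   -0.32 -0.12] z 0.0662 t 18.0
```

Nearly force-free, so I'll lift straight up.

Emit:
move_arm(series=[[0.02,0.03,-0.3,0,0,0],[0,0,-0.5,0,0,0],[0,0,-0.8,0,0,0],[0,0,-1,0,0,0],[0,0,-1.5,0,0,0],[0,0,-2,0,0,0],[0,0,-1,0,0,0],[0,0,0,0,0,0]])

```text
time_s: 18.8
tool_pos: [0.424, 0.1076, 0.1386]
ee_rot: [[0.608, 0.794, 0.003], [0.794, -0.608, -0.0], [0.002, 0.002, -1.0]]
force: [0.2, 0.5, -2.0]
width: 0.0143
gripper_force: 69.1
```

```bash
python3 -c "
from h import *
nt(); st(); rows([(.46,-.10,.137,20,8),(.50,-.16,.137,73,8)])"
```

```text
yaw -37.4 nut moment -0.03 Ftool [ 0.5 -0.1  2. ] nut in tool [ 0.0901 -0.0015  0.0001] T [-0.01 -0.02 -0.02] z 0.1386 t 18.8
18.8 [0.424  0.1076 0.1386] yaw -37.4 F [ 0.2  0.5 -2. ] T [-0.01 -0.02 -0.02] w 0.0143 69.13719534873962 q [ -1.  13. 108.  -0.  59.  36.] zax [ 0.003 -0.    -1.   ]
[[-1.79, 1.93, 0.02, 0.0, 0.0, -7.18], [-2.01, 1.7, 0.02, 0.0, 0.0, -7.18], [-2.21, 1.43, 0.02, 0.0, 0.0, -7.18], [-2.37, 1.14, 0.02, 0.0, 0.0, -7.18], [-2.5, 0.84, 0.02, 0.0, 0.0, -7.18], [-2.58, 0.52, 0.02, 0.0, 0.0, -7.18], [-2.63, 0.19, 0.02, 0.0, 0.0, -7.18], [-2.63, -0.14, 0.02, 0.0, 0.0, -7.18]]
[[-0.88, 0.21, -0.0, 0.0, 0.0, -6.62], [-0.89, 0.11, -0.0, 0.0, 0.0, -6.62], [-0.9, 0.01, -0.0, 0.0, 0.0, -6.62], [-0.9, -0.1, -0.0, 0.0, 0.0, -6.62], [-0.88, -0.2, -0.0, 0.0, 0.0, -6.62], [-0.85, -0.3, -0.0, 0.0, 0.0, -6.62], [-0.81, -0.4, -0.0, 0.0, 0.0, -6.62], [-0.76, -0.49, -0.0, 0.0, 0.0, -6.62]]
```

Emit:
move_arm(series=[[-1.8,1.9,0,0,0,-7.2],[-2.0,1.7,0,0,0,-7.2],[-2.2,1.4,0,0,0,-7.2],[-2.4,1.1,0,0,0,-7.2],[-2.5,0.8,0,0,0,-7.2],[-2.6,0.5,0,0,0,-7.2],[-2.6,0.2,0,0,0,-7.1],[-2.6,-0.1,0,0,0,-7.1]])

```text
time_s: 19.6
tool_pos: [0.4581, -0.1002, 0.1365]
ee_rot: [[-0.346, 0.938, -0.001], [0.938, 0.346, 0.001], [0.001, -0.001, -1.0]]
force: [0.6, 0.2, -1.6]
width: 0.0142
gripper_force: 69.2
```

Emit:
move_arm(series=[[-1.9,-0.7,0,0,0,0],[-1.9,-0.7,0,0,0,0],[-1.9,-0.7,0,0,0,0],[0,0,0,0,0,0],[0,0,0,0,0,0]])

```text
time_s: 20.1
tool_pos: [0.4577, -0.1597, 0.1366]
ee_rot: [[-0.341, 0.94, -0.001], [0.94, 0.341, 0.001], [0.001, -0.001, -1.0]]
force: [-0.5, 0.6, -2.3]
width: 0.0143
gripper_force: 69.2
```

```bash
python3 -c "
from h import *
st()
t=manip.grab_frame('top')
cv2.imwrite('pics/w6.png',np.hstack([cv2.imread('pics/w1.png')[:,:400],crop(t,235,180,50,50,8)]))
"
```

```text
20.1 [ 0.4577 -0.1597  0.1366] yaw 19.9 F [-0.5  0.6 -2.3] T [-0.06  0.03  0.04] w 0.0143 69.17994260787964 q [-33.  19. 100.   0.  61. -53.] zax [-0.001  0.001 -1.   ]
```

View pics/w6.png

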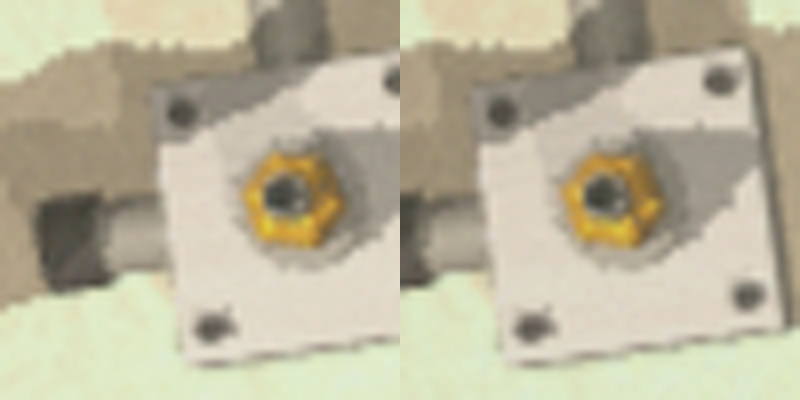

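The nut looks the same before (left) and after (right), as it should one flat on. A quick numeric check of the angle:

```bash
python3 -c "
from h import *
im=cv2.imread('pics/w6.png').astype(np.float32)
hs=lambda a: np.clip(a[:,:,2]-a[:,:,0]-60,0,80)
A=hs(im[:,:400]);B=hs(im[:,400:])
B=np.roll(B,80,1); r=slice(135,262),slice(232,358)
for ph in range(-12,13,2):
    M=cv2.getRotationMatrix2D((295,200),ph,1); W=cv2.warpAffine(A,M,(400,400))
    best=max(np.corrcoef(np.roll(W,(i,j),(0,1))[r].ravel(),B[r].ravel())[0,1] for i in range(-6,7,2) for j in range(-6,7,2)); print(ph,round(best,3),end='; ')
"
```

```text
-12 0.914; -10 0.929; -8 0.946; -6 0.96; -4 0.971; -2 0.977; 0 0.977; 2 0.972; 4 0.962; 6 0.948; 8 0.931; 10 0.912; 12 0.892;
```

About 61° in total: good. Now I'll lay the wrench down.

Emit:
move_arm(series=[[0,0,2,0,0,0],[0,0,3,0,0,0],[0,0,3,0,0,0],[0,0,2,0,0,0],[0,0,1.2,0,0,0],[0,0,0.5,0,0,0],[0,0,0.3,0,0,0],[0,0,0,0,0,0]])

```text
time_s: 20.95
tool_pos: [0.4585, -0.16, 0.0177]
ee_rot: [[-0.342, 0.94, 0.001], [0.94, 0.342, -0.0], [-0.001, 0.001, -1.0]]
force: [0.3, -0.2, -2.3]
width: 0.0144
gripper_force: 69.2
```

```bash
python3 -c "
from h import *
st()"
```

```text
20.95 [ 0.4585 -0.16    0.0177] yaw 20.0 F [ 0.3 -0.2 -2.3] T [ 0.02 -0.   -0.03] w 0.0144 69.15082812309265 q [-33.  30. 105.   0.  45. -53.] zax [ 0.001 -0.    -1.   ]
```

Emit:
move_arm(series=[[0,0,0.2,0,0,0],[0,0,0.1,0,0,0],[0,0,0,0,0,0]])

```text
time_s: 21.25
tool_pos: [0.4582, -0.1601, 0.0145]
ee_rot: [[-0.341, 0.94, 0.0], [0.94, 0.341, -0.0], [-0.0, 0.0, -1.0]]
force: [-0.3, 0.7, -1.9]
width: 0.014
gripper_force: 69.1
```

Emit:
move_arm(series=[[0,0,0,0,0,0],[0,0,0,0,0,0],[0,0,0,0,0,0],[0,0,-2,0,0,0],[0,0,-4,0,0,0],[0,0,-4,0,0,0],[0,0,-4,0,0,0],[0,0,0,0,0,0]], jaw=5)

```text
time_s: 22.05
tool_pos: [0.4602, -0.1612, 0.1592]
ee_rot: [[-0.342, 0.94, 0.008], [0.94, 0.342, -0.005], [-0.008, 0.006, -1.0]]
force: [-1.0, -0.2, -0.6]
width: 0.0499
gripper_force: 0.0
```

```bash
python3 -c "
from h import *
st()
s=manip.grab_frame('scene')
cv2.imwrite('pics/end.png',cv2.convertScaleAbs(s['pixels'][:,:,::-1],alpha=1.4))
"
```

```text
22.05 [ 0.4602 -0.1612  0.1592] yaw 20.0 F [-1.  -0.2 -0.6] T [ 0.01 -0.03  0.  ] w 0.0499 0.0 q [-33.  17.  98.   0.  64. -53.] zax [ 0.008 -0.005 -1.   ]
```

View pics/end.png

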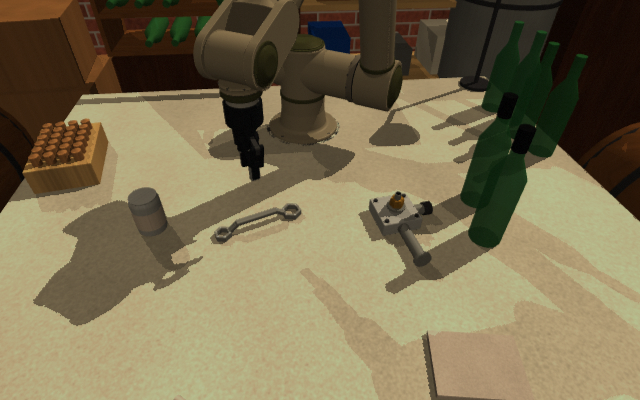

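The wrench lies flat at (222,233) to (291,211), clear of the fitting at (397,205). The bottles and the tin have not moved, and the gripper touches nothing.

```bash
python3 -c "
from workcell import manip
print(manip.sign_off())"
```

```text
the job is handed in; nothing more can be done
None
```

The job is handed in: nut run finger-tight (the last nudge reached about 0.7 N m, near the 0.65 N m limit, so it may have slipped 2–3° past), then turned about 61° by camera with the wrench, which now lies flat clear of the fitting, bottles and tin unmoved.

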